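Unload the bending die and count the part

ROBOT

A 7-joint arm with a two-finger parallel gripper is mounted at the origin on a cart in front of the work surface, level with it; the furniture and walls round the work are solid. World frame = base frame: x ahead of the robot, y to its left, z up, the work surface at z = 0. Lengths are in mm, angles in rad, forces in N, time in s.
With the tool pointing down it reaches from about 425 to 875 mm from the base axis. Payload 8.4 kg.
Tool frame: the origin (TCP) lies between the finger pads; the fingertips stand arm.tcp_to_tips ahead of it and the grasp point (between the pads) lies 5 mm behind it (arm.tcp_to_tips is the distance from the TCP to the fingertips, in mm); z points along the fingers, y is the direction in which the jaws open and shut (so a half turn about z gives the same grasp; the last joint's range is limited). The gripper opens to 87 mm and grips with 3 to 60 N. Pads are 19 mm wide; open, the fingers measure 117 mm over their backs; the gripper's body (75 mm by 190 mm) begins 51 mm behind the grasp point.
Start: joints at [-1.291, 0.333, 0.04, 1.465, -0.013, 1.343, -0.059], TCP at [240.373, 603.892, 236.546] pointing down, gripper open.
Joint ranges: [-2.58, 2.58], [-0.38, 2.09], [-1.3, 1.39], [0.25, 2.4], [-1.5, 4.64], [0.08, 2.09], [-2.65, 2.65]. Speed limits (rad/s): [2.22, 2.22, 2.79, 2.79, 3.14, 3.14, 3.14].

INTERFACE

Orientations are given as a unit quaternion [w, x, y, z].
In Python, from station import arm, optics gives the robot as it stands. The module is installed in compiled form; this text tells all that it offers.
- The arm moves only by the tool move_arm, never from a script. Its argument "increments" is a list of rows, each an object of numbers: "dx", "dy", "dz": the shift along the world's x, y, z in mm; "twist": the turn about the world's z in degrees. A call has 1 to 12 rows; each row is the pose to reach, as a shift and turn from the pose commanded when the call began; what a row does not reach only later rows make up. A row lasts 1/8 s, in which the tool goes at most 62.5 mm and 10.7 degrees, less where a joint would pass 70% of its speed; a pose out of reach is approached as far as the arm can. A call with a gripper value outside its range is refused whole. "gripper" is the finger opening in mm, from 0 to 87, set as the call begins (left out, the last holds). The fingers move at their own pace and stop on an object; "newtons" is the grip in N (left out, the last holds). Time passes only in rows, so rows that repeat a pose let the fingers close. It gives the time, the measured TCP pose, the force and the opening at its end, in the units of the state.
- arm.state(): the state, without advancing time (a new reading comes with each control period).
- optics.snapshot(name): name is "scene" or "top" or "wrist"; returns the picture (420x560x3 uint8, blue, green, red); there is no depth.
- optics.camera_model(name): a dict with "mtx" (3x3 intrinsics, pixels), "cam_to_world" (4x4, takes a point from camera to world coordinates). Camera axes: x right, y down, z forward; pixel columns grow to the right and rows downward; lengths in mm; the calibration is good to about 2 mm. A picture is of the moment at which its call begins: read the wrist's pose just before it. camera_model takes no time and is no camera call; for the wrist camera it gives the pose at the moment of the call.
- arm.job_done(): hands the job in, once; it reports no verdict.
The state is a dict: "t": time; "joints": joint angles; "joint_vel": joint speeds; "effort": joint torques, N m; "ee_pos": TCP position; "eef_rot": TCP orientation; "wrist_force": force on the tool from outside, world axes, zero at the start; "ft_torque": the same for the moment, N m; "width": finger opening in mm.
Only numpy, scipy, OpenCV 4.12 (cv2) and the standard library are available. Lean on these libraries where they do the work, as an engineer would, in place of code of your own. Each camera call takes 0.05 s, during which the arm holds its last target.

TASK

Lift the formed U-shaped bracket out of the cavity of the bending die and lower it, base down, into the free pocket of the grey pallet; keep hold of it until it stands on the pocket's floor, do not drop it in. Only then count it: swing the stroke counter's sprung lever all the way to its stop and let it come back to rest. Leave the finished bracket in the other pocket and the things round about where they are.

Things in the scene. Friction and masses are not known exactly. Their poses are not given: they have to be found in the camera images.
- die: Fixed steel bending die: a dark shoe 130 x 112 x 10 mm carrying a bright block 92 (x) x 104 (y) mm whose flat top is 46 mm above the worktop, with a closed rectangular cavity 39 (x) x 63 (y) mm, 26 mm deep, open at the top, in its middle. Origin: centre of the underside, on the worktop; z up.
- die_cavity (a point): Centre of the die cavity's floor, 20 mm above the worktop; axes as the die's (long side of the cavity along y).
- bracket: Formed U-channel of 3 mm aluminium sheet, 80 g: 36 mm wide over its two upright flanges (x), 60 long (y), 50 high (z), open at top and ends. Origin: centre of the base's underside; z up. Starts base down on the cavity floor, axes along the die's, 1.5 mm play all round, flanges 24 mm proud of the die's top. Grip across both flanges (36 mm, along x). Half a turn makes no difference.
- pallet: Fixed flat grey plastic pallet, 100 (x) x 184 (y) x 16 (z) mm, with two pockets 46 (x) x 70 (y) mm, 6 mm deep, one behind the other along y, their centres 43 mm either side of the middle. Origin: centre of the underside; z up.
- pallet_free (a point): Centre of the floor of the empty pocket (the one towards the pallet's -y), 10 mm above the worktop and 6 mm below the pallet's top; axes as the pallet's. The bracket goes in with its length along y.
- bracket_done: An earlier finished bracket, the same shape and size, standing in the pallet's other pocket (towards its +y), 86 mm from the centre of the free one. To be left alone.
- counter: Fixed stroke counter: grey housing 74 x 84 mm, top 40 mm above the worktop, on a plate 100 x 104 mm, four blank white wheels in a black window on top, and a flat steel lever above its top. Origin: centre of the underside; its -x side is where the lever's post sticks out.
- counter_pivot (a point): A point on the upright axis about which the counter's lever turns, 40 mm above the worktop.
- counter_post (a point): Centre of the top of the upright round black post (12 mm diameter, 34 mm tall, from 48.5 to 82.5 mm above the worktop) at the end of the lever, 55 mm from the pivot axis. It moves with the lever, at constant height; only the flat lever (top 48.5 mm above the worktop) and the housing lie beneath it.
- counter_lever (a joint): Angle of the counter's lever, rad: 0 at rest, 1.0 at its stop. It grows counter-clockwise seen from above. Midway (0.5) the post points to the counter's -x. A spring drives it back to 0: it takes about 1 N at the post to start and about 3 N at the stop, and when let go it returns in under a second.
- coupling_c: Bystander: upright threaded coupling with a hexagon nut, 31 x 28 x 56 mm, behind the work. Origin: centre of the underside.
- loupe: Bystander: small black round loupe, 36 mm diameter, 19 mm high, left of the work. Origin: centre of the underside.
- setting_ring: Bystander: plain steel ring, 45 mm diameter, 12 mm high, behind the work. Origin: centre of the underside.
There are look-alikes about, which are no part of the job. What is shaped like the bracket but black is not meant.

How it is judged:
By the outcome, as a careful person would: the job done as asked, in the order asked, and still so for the second after the job is handed in, with the robot touching nothing.
It also fails if it takes over 54 s, if anything falls off the work surface, if the arm or the gripper's body presses on something with over 40 N, if the wrist force passes 120 N, or if a joint passes its speed limit or range.

## Working session

There is one attempt and no reset: what is moved stays moved. The work goes in short steps, Python scripts to look and compute and a tool call to move; the robot and the scene stay as the last step left them, time stands still between calls to the robot, and variables do not carry over. Pictures are saved under pics/ and viewed, and the job is handed in when it is done.

Besides the shell and the picture viewer there is one more tool, called as name(argument=value, ...), one argument or row to a line, values as JSON. move_arm: Moves the arm, as the interface text tells. Its arguments: {"type":"object","properties":{"increments":{"type":"array"},"gripper":{"type":"number"},"newtons":{"type":"number"}},"required":["increments"]}

```bash
mkdir -p pics; ls; python3 - <<'E'
from station import arm, optics
import cv2,numpy as np
s=arm.state();print(s, arm.tcp_to_tips)
for n in("scene","top","wrist"):
    m=optics.camera_model(n);print(n,np.round(m["mtx"],1).tolist(),np.round(m["cam_to_world"],3).tolist())
    cv2.imwrite(f"pics/{n}0.png",optics.snapshot(n))
E
```

```text
pics
{'t': 0.0, 'joints': array([-1.29120112,  0.33390442,  0.03989365,  1.46625832, -0.01336902,
        1.34332771, -0.05850496]), 'joint_vel': array([-0.00142466,  0.00018997, -0.00069118, -0.00077512,  0.00021212,
       -0.00039376, -0.00119267]), 'effort': array([ 2.76780484e-04, -6.56345344e+01,  1.33561704e+00, -4.03819013e+01,
       -5.97108062e-02,  4.47141705e-02,  1.40083403e-04]), 'ee_pos': array([240.25190089, 603.48440512, 235.6700901 ]), 'eef_rot': array([-8.08357542e-05,  1.88283824e-01,  9.82114319e-01, -8.12140359e-04]), 'wrist_force': array([ 0.01300347,  0.71335539, -0.54532847]), 'ft_torque': array([-0.03564358, -0.02666284,  0.00754969]), 'width': 86.92803136727179} 14.0
scene [[497.0, 0.0, 280.6], [0.0, 497.0, 214.7], [0.0, 0.0, 1.0]] [[0.695, -0.486, 0.53, -121.484], [-0.719, -0.47, 0.512, -593.878], [0.0, -0.737, -0.676, 916.014], [0.0, 0.0, 0.0, 1.0]]
top [[542.0, 0.0, 285.3], [0.0, 542.0, 205.5], [0.0, 0.0, 1.0]] [[0.028, -0.994, 0.104, 416.53], [-1.0, -0.027, 0.004, 70.537], [-0.001, -0.104, -0.995, 1405.298], [0.0, 0.0, 0.0, 1.0]]
wrist [[308.2, 0.0, 283.8], [0.0, 308.2, 207.5], [0.0, 0.0, 1.0]] [[0.369, 0.885, 0.284, 161.833], [0.929, -0.351, -0.113, 633.879], [-0.001, 0.305, -0.952, 383.292], [0.0, 0.0, 0.0, 1.0]]
```

View pics/scene0.png

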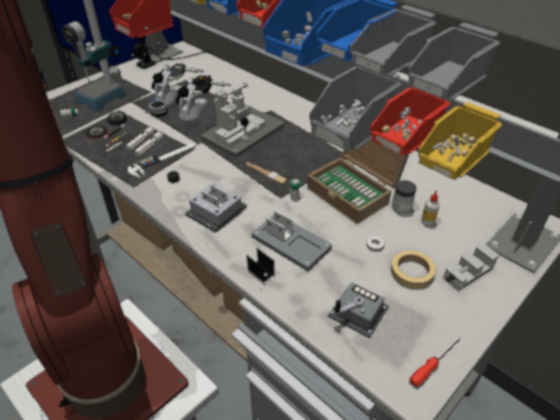

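View pics/top0.png

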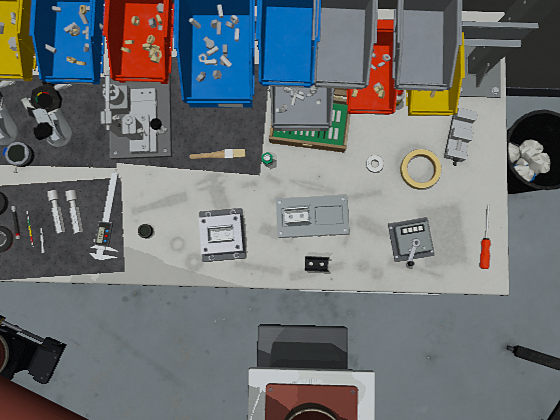

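View pics/wrist0.png

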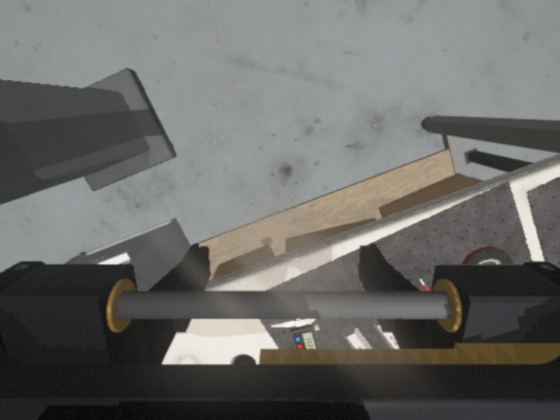

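The top view shows the die at about (222,233), the pallet at (313,216) with its free pocket on the right, and the counter at (411,240) with its post at (410,264). The black look-alike is at (317,264). Next I'll enlarge these areas.

```bash
python3 - <<'E'
import cv2
t=cv2.imread("pics/top0.png");s=cv2.imread("pics/scene0.png")
cv2.imwrite("pics/topA.png",cv2.resize(t[185:285,190:355],None,fx=4.8,fy=4.8,interpolation=cv2.INTER_CUBIC))
cv2.imwrite("pics/topB.png",cv2.resize(t[205:285,370:450],None,fx=7,fy=7,interpolation=cv2.INTER_CUBIC))
cv2.imwrite("pics/sceneA.png",cv2.resize(s[170:290,180:340],None,fx=4.9,fy=4.9,interpolation=cv2.INTER_CUBIC))
cv2.imwrite("pics/sceneB.png",cv2.resize(s[270:340,315:400],None,fx=8,fy=8,interpolation=cv2.INTER_CUBIC))
E
```

```text
(no output)
```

View pics/topA.png

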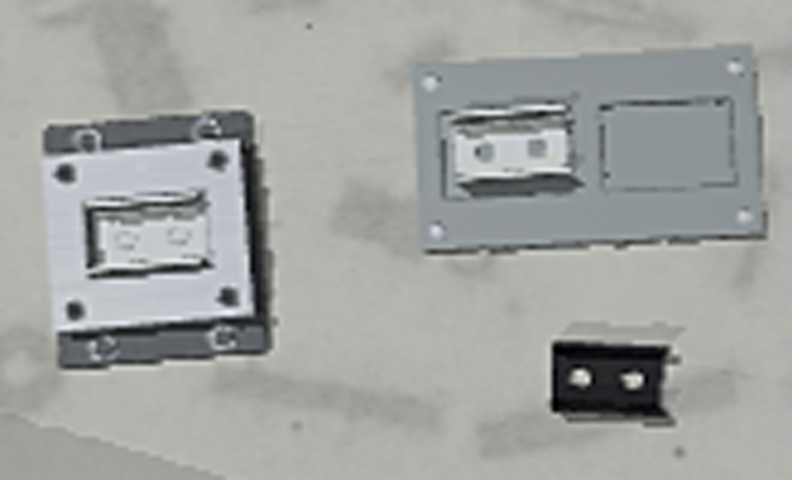

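View pics/topB.png

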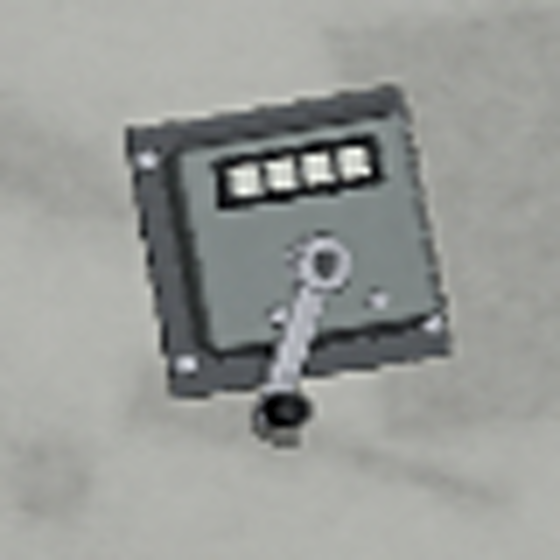

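View pics/sceneA.png

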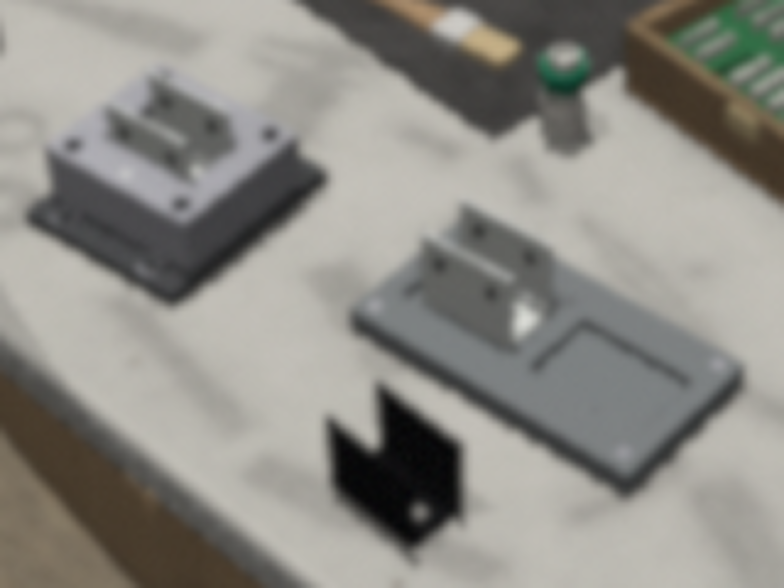

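View pics/sceneB.png

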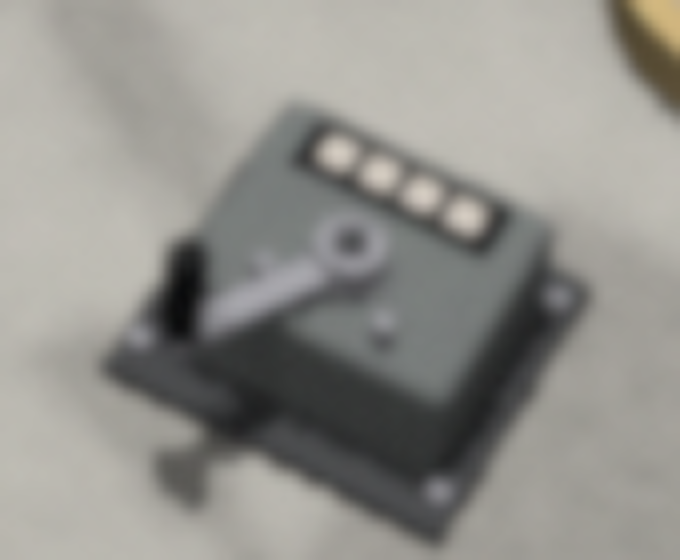

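```bash
cat > h.py <<'E'
import numpy as np, cv2
def ray(m,uv):
    K=m["mtx"];T=m["cam_to_world"]
    d=T[:3,:3]@np.linalg.solve(K,np.array([uv[0],uv[1],1.0])); return T[:3,3],d/np.linalg.norm(d)
def onz(m,uv,z):
    o,d=ray(m,uv); return o+d*(z-o[2])/d[2]
def proj(m,p):
    T=m["cam_to_world"];q=T[:3,:3].T@(np.array(p,float)-T[:3,3]);u=m["mtx"]@q;return u[:2]/u[2]
def tri(rays):
    A=np.zeros((3,3));b=np.zeros(3)
    for o,d in rays:
        P=np.eye(3)-np.outer(d,d);A+=P;b+=P@o
    p=np.linalg.solve(A,b);return p,[float(np.linalg.norm((np.eye(3)-np.outer(d,d))@(p-o))) for o,d in rays]
E
python3 - <<'E'
from station import optics
from h import *
t=optics.camera_model("top");s=optics.camera_model("scene")
A=lambda x,y:(190+(x+.5)/4.8-.5,185+(y+.5)/4.8-.5)
B=lambda x,y:(370+(x+.5)/7-.5,205+(y+.5)/7-.5)
SA=lambda x,y:(180+(x+.5)/4.9-.5,170+(y+.5)/4.9-.5)
SB=lambda x,y:(315+(x+.5)/8-.5,270+(y+.5)/8-.5)
def show(n,p):print(n,np.round(p,1))
die=[onz(t,A(*c),46) for c in[(42,156),(240,140),(256,316),(60,331)]]
for d in die: show("die",d)
show("die c",np.mean(die,0))
pal=[onz(t,A(*c),16) for c in[(414,66),(752,46),(768,235),(427,252)]]
for d in pal: show("pal",d)
show("pal c",np.mean(pal,0))
fp=[onz(t,A(*c),16) for c in[(600,104),(733,98),(738,184),(605,190)]]
show("free c",np.mean(fp,0))
for d in fp: show("fp",d)
cn=[onz(t,B(*c),40) for c in[(172,150),(405,115),(447,312),(212,352)]]
for d in cn: show("cnt",d)
show("pivot", onz(t,B(324,262),48.5)); show("post",onz(t,B(287,410),82.5))
# two-view
show("pivot2",tri([ray(t,B(324,262)),ray(s,SB(350,241))])[0]);print(tri([ray(t,B(324,262)),ray(s,SB(350,241))])[1])
r=tri([ray(t,B(287,410)),ray(s,SB(187,243))]);show("post2",r[0]);print(r[1])
for a,b in[((60,172),(62,152)) ,((42,156),(168,72)),((240,140),(300,140)),((256,316),(180,225))]:
    pass
for n,a,b in[("dieTL",(42,156),(168,72)),("dieTR",(240,140),(300,140)),("dieBR",(256,316),(180,225)),("dieBL",(60,331),(48,150)),("palBR",(768,235),(628,482)),("palTR",(752,46),(742,372)),("palBL",(427,252),(352,315))]:
    r=tri([ray(t,A(*a)),ray(s,SA(*b))]);show(n,r[0]);print(np.round(r[1],1))
E
```

```text
die [523.8 293.8  46. ]
die [535.1 190.3  46. ]
die [443.3 178.6  46. ]
die [432.8 280.4  46. ]
die c [483.8 235.8  46. ]
pal [580.2 100.9  16. ]
pal [596.  -80.6  16. ]
pal [494.5 -90.8  16. ]
pal [480.5  91.   16. ]
pal c [537.8   5.1  16. ]
free c [541.9 -37.   16. ]
fp [5.624e+02 4.000e-01 1.600e+01]
fp [567.6 -70.9  16. ]
fp [521.4 -74.3  16. ]
fp [516.2  -3.2  16. ]
cnt [ 515.4 -200.    40. ]
cnt [ 530.3 -283.9   40. ]
cnt [ 459.9 -298.9   40. ]
cnt [ 443.2 -214.8   40. ]
pivot [ 476.2 -252.8   48.5]
post [ 423.1 -232.    82.5]
pivot2 [ 475.5 -250.8   55.2]
[0.514185373043503, 0.5141853730433434]
post2 [ 423.6 -231.9   85.2]
[0.7452136120897793, 0.7452136120897528]
dieTL [525.6 293.8  39.4]
[1.6 1.6]
dieTR [535.3 190.5  44.1]
[0. 0.]
dieBR [442.  179.3  49.5]
[1.6 1.6]
dieBL [432.4 280.5  46.7]
[0.4 0.4]
palBR [494.  -90.2  16.5]
[0.7 0.7]
palTR [595.4 -80.   11.1]
[1.7 1.7]
palBL [480.   91.4  16.4]
[0.6 0.6]
```

Coarse estimates, with the two views and the stated sizes agreeing:

| Item | Position (mm) | Yaw |
|---|---|---|
| Die | (484, 236) | about 7° |
| Free pocket | (542, -37) | about 5° |
| Counter pivot | (476, -252) | about 11° |
| Counter post | (423, -232) | n/a |

I'll move the wrist camera over the die.

move_arm(
  increments=[
    {"dx":25,"dy":-45,"dz":0,"twist":-6.1},
    {"dx":50,"dy":-90,"dz":0,"twist":-12.2},
    {"dx":75,"dy":-135,"dz":0,"twist":-18.3},
    {"dx":100,"dy":-180,"dz":-10,"twist":-24.4},
    {"dx":125,"dy":-225,"dz":-20,"twist":-30.5},
    {"dx":150,"dy":-270,"dz":-30,"twist":-36.6},
    {"dx":175,"dy":-315,"dz":-40,"twist":-42.7},
    {"dx":200,"dy":-360,"dz":-50,"twist":-48.8},
    {"dx":225,"dy":-405,"dz":-65,"twist":-55},
    {"dx":253,"dy":-447,"dz":-86,"twist":-61.4},
    {"dx":253,"dy":-447,"dz":-86,"twist":-61.4},
    {"dx":253,"dy":-447,"dz":-86,"twist":-61.4},
  ],
)

```text
t: 1.65
ee_pos: [493.1, 157.3, 150.5]
eef_rot: [-0.0, 0.663, 0.749, -0.0]
wrist_force: [-0.0, 0.4, -0.1]
width: 87.1
```

```bash
cat > snap.py <<'E'
import sys,cv2,pickle
from station import arm,optics
n=sys.argv[1]
m=optics.camera_model("wrist");s=arm.state()
im=optics.snapshot("wrist")
cv2.imwrite(f"pics/{n}.png",im);pickle.dump((m,s,im),open(n+".pkl","wb"))
print(s["t"],s["ee_pos"],s["eef_rot"],s["width"],s["wrist_force"],abs(s["joint_vel"]).max())
E
python3 snap.py w1
```

```text
1.65 [493.10490295 157.30839492 150.45624659] [-2.39029509e-04  6.63091216e-01  7.48538548e-01 -1.51570359e-04] 87.0844287418768 [-0.01449889  0.40297356 -0.07408628] 0.017842185666490956
```

View pics/w1.png

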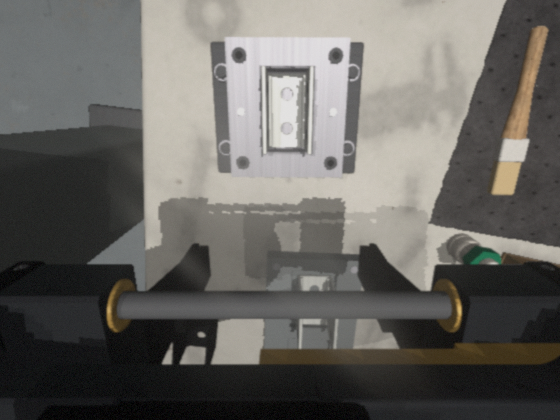

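The die top is at (290,107) in the wrist view, the bracket flanges sit around columns 263–313, and the axes line up with the image. I'll move a second baseline view sideways.

move_arm(
  increments=[
    {"dx":25,"dy":20,"dz":0},
    {"dx":50,"dy":40,"dz":0},
    {"dx":50,"dy":40,"dz":0},
    {"dx":50,"dy":40,"dz":0},
  ],
)

```text
invalid input at $.increments[0]: expected keys dx, dy, dz, twist
```

```bash
python3 snap.py w2; python3 -c "
import cv2
a=cv2.imread('pics/w1.png');b=cv2.imread('pics/w2.png')
cv2.imwrite('pics/w1z.png',cv2.resize(a[25:185,200:370],None,fx=3.6,fy=3.6,interpolation=cv2.INTER_CUBIC))
cv2.imwrite('pics/w2z.png',cv2.resize(b[60:250,120:340],None,fx=3.1,fy=3.1,interpolation=cv2.INTER_CUBIC))"
```

```text
1.7 [493.01459003 158.01338963 150.69720783] [-1.96796354e-04  6.62550911e-01  7.49016848e-01  1.14920758e-04] 87.17909134910909 [0.22992496 0.6647628  0.25491299] 0.009027625136205624
```

View pics/w1z.png

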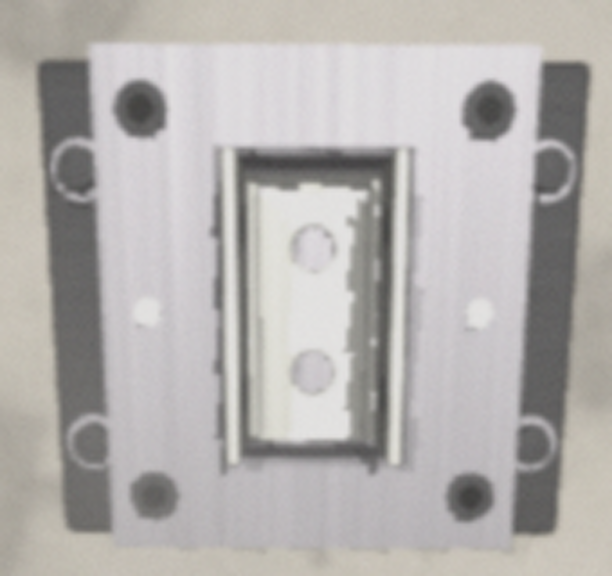

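View pics/w2z.png

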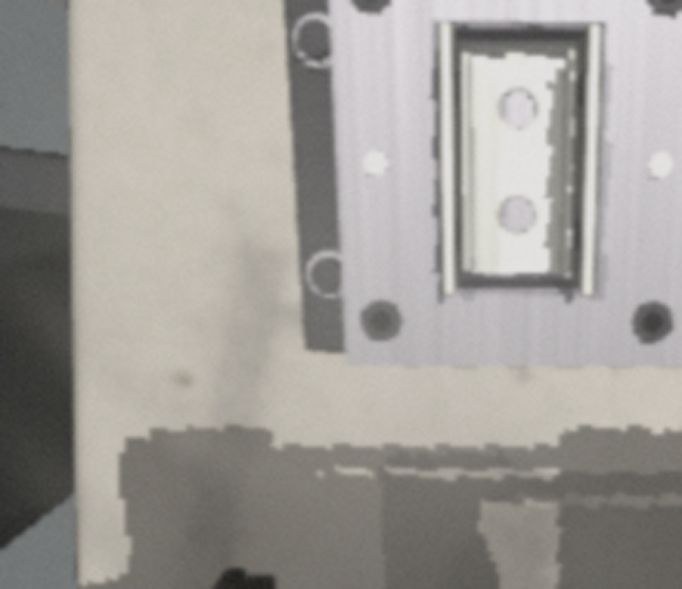

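The move was refused because every row needs `twist`, so I'll send it again with that added.

move_arm(
  increments=[
    {"dx":25,"dy":20,"dz":0,"twist":0},
    {"dx":50,"dy":40,"dz":0,"twist":0},
    {"dx":50,"dy":40,"dz":0,"twist":0},
    {"dx":50,"dy":40,"dz":0,"twist":0},
  ],
)

```text
t: 2.25
ee_pos: [542.6, 197.2, 150.5]
eef_rot: [-0.0, 0.663, 0.749, -0.0]
wrist_force: [-1.1, -0.1, -0.6]
width: 87.0
```

```bash
python3 snap.py w2; python3 -c "
import cv2
b=cv2.imread('pics/w2.png')
cv2.imwrite('pics/w2b.png',b)"
```

```text
2.25 [542.63483936 197.15908861 150.47238893] [-1.36033301e-04  6.62845180e-01  7.48756402e-01 -3.17002844e-04] 87.00954463177625 [-1.12326393 -0.0739062  -0.56334478] 0.011880651784783381
```

View pics/w2b.png

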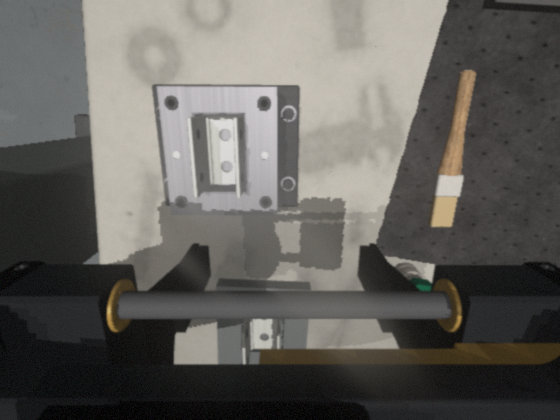

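```bash
python3 -c "
import cv2
b=cv2.imread('pics/w2.png')
cv2.imwrite('pics/w2z2.png',cv2.resize(b[75:220,145:310],None,fx=4,fy=4,interpolation=cv2.INTER_CUBIC))"
```

```text
(no output)
```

View pics/w2z2.png

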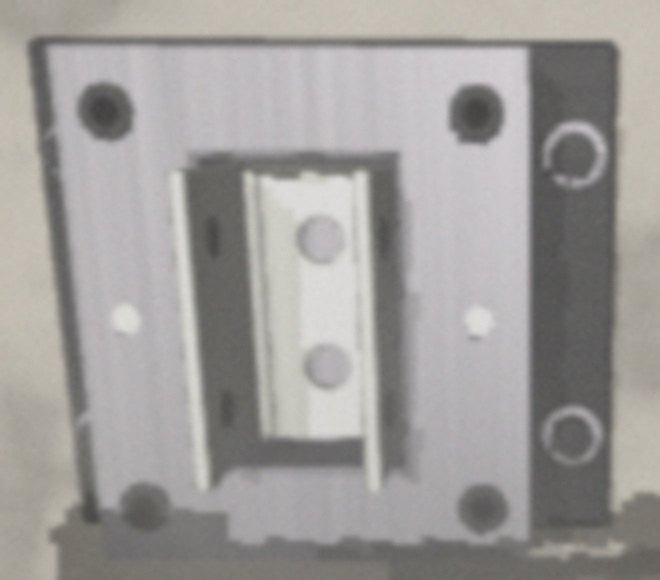

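```bash
python3 - <<'E'
import pickle
from h import *
m1=pickle.load(open("w1.pkl","rb"))[0];m2=pickle.load(open("w2.pkl","rb"))[0]
P1=lambda x,y:(200+(x+.5)/3.6-.5,25+(y+.5)/3.6-.5)
P2=lambda x,y:(145+(x+.5)/4-.5,75+(y+.5)/4-.5)
D={"Lfar":((229.5,148),(178.5,171)),"Lnear":((233.5,465),(203,490)),"Rfar":((402.5,148),(361,171)),"Rnear":((397,465),(376.5,490)),
"holeTL":((140,108),(105,110)),"holeTR":((489,109),(477,112)),"holeBR":((470,497),(483,508)),"holeBL":((154,495),(144,507)),"dotL":((147,313),(125,320)),"dotR":((480,315),(478,322))}
R={}
for k,(a,b) in D.items():
    p,e=tri([ray(m1,P1(*a)),ray(m2,P2(*b))]);R[k]=p;print(k,np.round(p,1),np.round(e[0],2))
z=70
Q={k:(onz(m1,P1(*D[k][0]),z)+onz(m2,P2(*D[k][1]),z))/2 for k in list(D)[:4]}
for k in Q:print(k,np.round(Q[k],1), np.round(onz(m1,P1(*D[k][0]),z)-onz(m2,P2(*D[k][1]),z),1))
print("c70",np.mean(list(Q.values()),0),"tri c",np.mean([R[k] for k in Q],0))
f=lambda a,b:np.degrees(np.arctan2(*(a-b)[[1,0]]))
print("len",np.linalg.norm(Q["Lfar"]-Q["Lnear"]),"w",np.linalg.norm(Q["Lfar"]-Q["Rfar"]),"yaw",f(Q["Lfar"],Q["Lnear"])-90,f(Q["Rfar"],Q["Rnear"])-90,f(Q["Rfar"],Q["Lfar"]))
H={k:(onz(m1,P1(*D[k][0]),46)+onz(m2,P2(*D[k][1]),46))/2 for k in list(D)[4:8]}
print("die c",np.mean(list(H.values()),0), "yaw",f(H["holeTL"],H["holeBL"])-90,f(H["holeTR"],H["holeBR"])-90,f(H["holeTR"],H["holeTL"]),f(H["holeBR"],H["holeBL"]))
E
```

```text
Lfar [465.8 266.1  68.2] 0.2
Lnear [472.6 207.   68.5] 0.09
Rfar [498.3 270.   68.5] 0.16
Rnear [505.9 211.1  68.7] 0.12
holeTL [444.9 274.1  45.2] 0.03
holeTR [516.5 282.7  45.1] 0.05
holeBR [526.  202.8  44.8] 0.01
holeBL [454.4 194.8  46.4] 0.03
dotL [449.6 234.   46. ] 0.01
dotR [521.1 242.5  47.3] 0.14
Lfar [466.2 266.   70. ] [-0.7 -0.   0. ]
Lnear [472.8 207.3  70. ] [-0.2 -0.4  0. ]
Rfar [498.4 270.   70. ] [-0.5 -0.   0. ]
Rnear [505.9 211.4  70. ] [-0.1 -0.4  0. ]
c70 [485.81414279 238.6705794   70.        ] tri c [485.65488352 238.53889239  68.47378729]
len 59.06268909448247 w 32.471140514702554 yaw 6.440822797957793 7.3118482841588985 7.0065440836782615
die c [485.44212474 238.61083449  46.        ] yaw 6.647243873971149 6.81586531138629 6.786928779317653 6.731896149370445
```

The bracket centre comes out at (485.7, 238.6). The flange tops measure z about 68.5 against 70 stated, and the die top measures 45.5 against 46. Yaw is 6.8°, flange spacing 32.5 mm centre to centre (33 expected) and length 59 mm (60 expected), so everything is consistent. I'll grasp it now.

move_arm(
  increments=[
    {"dx":-29,"dy":21,"dz":0,"twist":0},
    {"dx":-57.5,"dy":42,"dz":0,"twist":0},
    {"dx":-57.5,"dy":42,"dz":-20,"twist":0},
    {"dx":-57.5,"dy":42,"dz":-40,"twist":0},
    {"dx":-57.5,"dy":42,"dz":-60,"twist":0},
    {"dx":-57.5,"dy":42,"dz":-72,"twist":0},
    {"dx":-57.5,"dy":42,"dz":-80,"twist":0},
    {"dx":-57.5,"dy":42,"dz":-87,"twist":0},
    {"dx":-57.5,"dy":42,"dz":-87,"twist":0},
  ],
  gripper=70,
)

```text
t: 3.42
ee_pos: [485.7, 238.8, 63.4]
eef_rot: [-0.0, 0.663, 0.748, -0.0]
wrist_force: [0.5, -0.1, 0.9]
width: 70.1
```

move_arm(
  increments=[
    {"dx":0,"dy":0,"dz":0,"twist":0},
    {"dx":0,"dy":0,"dz":0,"twist":0},
    {"dx":0,"dy":0,"dz":0,"twist":0},
    {"dx":0,"dy":0,"dz":0,"twist":0},
    {"dx":0,"dy":0,"dz":0,"twist":0},
    {"dx":0,"dy":0,"dz":0,"twist":0},
  ],
  gripper=20,
  newtons=20,
)

```text
t: 4.18
ee_pos: [485.9, 238.9, 63.6]
eef_rot: [0.0, 0.663, 0.748, 0.0]
wrist_force: [0.3, -0.4, 0.5]
width: 36.1
```

The width is 36.1 mm, so both flanges are held. Now I'll lift.

move_arm(
  increments=[
    {"dx":0,"dy":0,"dz":6,"twist":0},
    {"dx":0,"dy":0,"dz":15,"twist":0},
    {"dx":0,"dy":0,"dz":30,"twist":0},
    {"dx":0,"dy":0,"dz":50,"twist":0},
    {"dx":0,"dy":0,"dz":70,"twist":0},
    {"dx":0,"dy":0,"dz":87,"twist":0},
    {"dx":0,"dy":0,"dz":87,"twist":0},
  ],
)

```text
t: 5.05
ee_pos: [486.7, 239.4, 152.3]
eef_rot: [0.0, 0.663, 0.748, 0.001]
wrist_force: [0.6, 0.3, -1.1]
width: 36.3
```

move_arm(
  increments=[
    {"dx":7,"dy":-40,"dz":0,"twist":0},
    {"dx":14,"dy":-80,"dz":0,"twist":-1},
    {"dx":21,"dy":-120,"dz":0,"twist":-2},
    {"dx":28,"dy":-160,"dz":0,"twist":-2},
    {"dx":35,"dy":-200,"dz":0,"twist":-2},
    {"dx":42,"dy":-240,"dz":0,"twist":-2},
    {"dx":50,"dy":-280,"dz":0,"twist":-2},
    {"dx":58,"dy":-320,"dz":0,"twist":-2},
    {"dx":66,"dy":-345,"dz":0,"twist":-2},
    {"dx":66,"dy":-359,"dz":0,"twist":-2},
    {"dx":66,"dy":-359,"dz":0,"twist":-2},
    {"dx":66,"dy":-359,"dz":0,"twist":-2},
  ],
)

```text
t: 6.55
ee_pos: [551.7, -118.7, 150.3]
eef_rot: [-0.0, 0.676, 0.737, 0.0]
wrist_force: [0.0, 0.7, -0.8]
width: 35.9
```

```bash
python3 snap.py w3
```

```text
6.55 [ 551.70300688 -118.68232655  150.27845696] [-4.43188476e-04  6.75746641e-01  7.37133825e-01  6.12526635e-05] 35.931542585719725 [ 0.00894106  0.70286624 -0.8490098 ] 0.008026190009889819
```

View pics/w3.png

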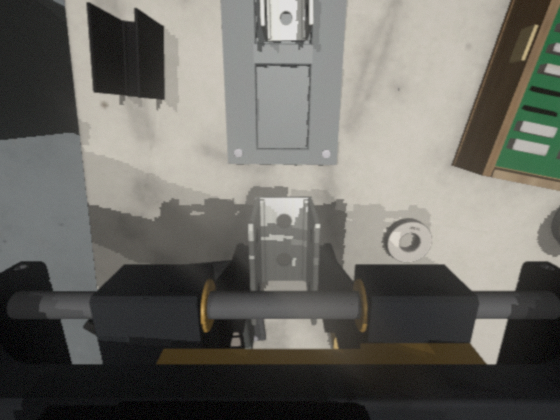

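The held bracket is at (285,245), the free pocket at (284,107) and the done bracket at (286,20). I'll take a second baseline view.

move_arm(
  increments=[
    {"dx":25,"dy":-5,"dz":0,"twist":0},
    {"dx":50,"dy":-10,"dz":0,"twist":0},
    {"dx":50,"dy":-10,"dz":0,"twist":0},
    {"dx":50,"dy":-10,"dz":0,"twist":0},
  ],
)

```text
t: 7.1
ee_pos: [601.3, -129.4, 150.3]
eef_rot: [-0.0, 0.676, 0.737, -0.0]
wrist_force: [-0.9, 0.0, -0.9]
width: 36.0
```

```bash
python3 snap.py w4; python3 -c "
import cv2
a=cv2.imread('pics/w3.png');b=cv2.imread('pics/w4.png')
cv2.imwrite('pics/w3z.png',cv2.resize(a[40:220,200:360],None,fx=3.3,fy=3.3,interpolation=cv2.INTER_CUBIC))
cv2.imwrite('pics/w4z.png',cv2.resize(b[30:210,150:330],None,fx=3.3,fy=3.3,interpolation=cv2.INTER_CUBIC))"
```

```text
7.1 [ 601.28613516 -129.44044319  150.31756136] [-4.00147664e-04  6.76035154e-01  7.36869235e-01 -2.01351116e-04] 35.98077834155843 [-0.93764939  0.01225175 -0.8895434 ] 0.012304551586752917
```

View pics/w3z.png

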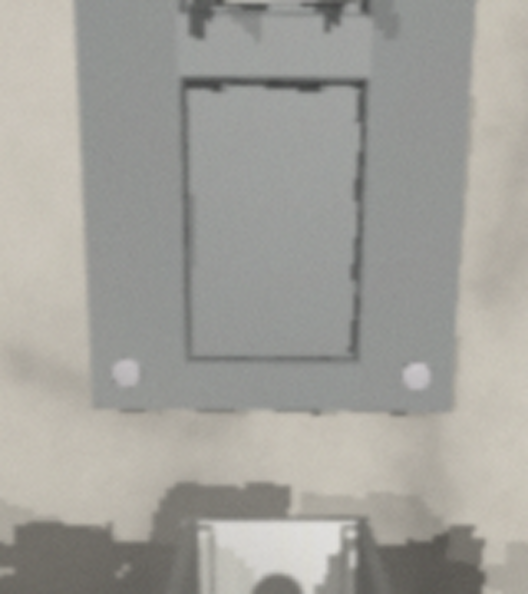

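View pics/w4z.png

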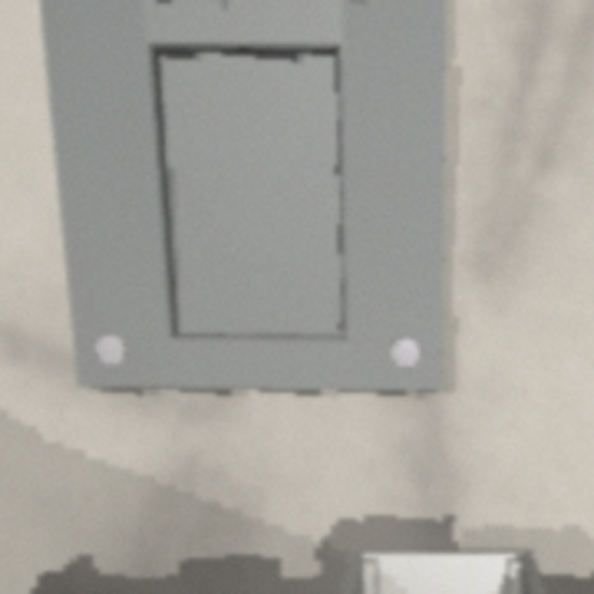

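```bash
python3 - <<'E'
import pickle
from h import *
m1,s1,_=pickle.load(open("w3.pkl","rb"));m2,s2,_=pickle.load(open("w4.pkl","rb"))
P1=lambda x,y:(200+(x+.5)/3.3-.5,40+(y+.5)/3.3-.5)
P2=lambda x,y:(150+(x+.5)/3.3-.5,30+(y+.5)/3.3-.5)
D={"TL":((182,77),(151,45)),"TR":((366,78),(339,47)),"BR":((358,359),(346,336)),"BL":((188,358),(174,335)),
"dL":((126,373),(110,350)),"dR":((417,376),(405,352)),"cL":((93,408),(77,386)),"cR":((454,410),(453,388))}
Q={}
for k,(a,b) in D.items():
    p,e=tri([ray(m1,P1(*a)),ray(m2,P2(*b))])
    A,B=onz(m1,P1(*a),16),onz(m2,P2(*b),16);Q[k]=(A+B)/2
    print(k,np.round(p,1),np.round(e[0],2),"z16",np.round(Q[k][:2],1),np.round((A-B)[:2],1))
f=lambda a,b:np.degrees(np.arctan2(*(a-b)[[1,0]]))
n=lambda a,b:np.linalg.norm(Q[a]-Q[b])
print("pocket c",np.mean([Q[k] for k in("TL","TR","BR","BL")],0),n("TL","TR"),n("BL","BR"),n("TL","BL"),n("TR","BR"))
print("yaw",f(Q["TL"],Q["BL"])-90,f(Q["TR"],Q["BR"])-90,f(Q["TR"],Q["TL"]),f(Q["BR"],Q["BL"]),f(Q["dR"],Q["dL"]),f(Q["cR"],Q["cL"]))
for m,s,P,a,b in((m1,s1,P1,(182,519),(365,519)),(m2,s2,P2,(355,552),(535,552))):
    z=s["ee_pos"][2]-43.4
    A,B=onz(m,P(*a),z),onz(m,P(*b),z);q=s["eef_rot"]
    y=np.radians(2*np.degrees(np.arctan2(q[2],q[1]))-90);c=(A+B)/2-s["ee_pos"]
    print("toolyaw",np.degrees(y),"bracket front edge w",np.linalg.norm(A-B),"rel along toolx",c@[-np.sin(y),np.cos(y),0],"tooly",c@[np.cos(y),np.sin(y),0])
E
```

```text
TL [516.9  -1.2  14.6] 0.13 z16 [517.2  -1.4] [-0.2  0.3]
TR [563.6   2.8  13.4] 0.22 z16 [563.7   2.3] [-0.4  0.5]
BR [569.5 -67.8  14. ] 0.03 z16 [569.5 -67.6] [-0.3  0.1]
BL [522.7 -71.7  12.7] 0.02 z16 [523.2 -71.4] [-0.6  0.1]
dL [506.1 -76.9  15.5] 0.02 z16 [506.2 -76.9] [-0.1 -0. ]
dR [585.9 -70.4  17.3] 0.09 z16 [586.  -70.6] [ 0.2 -0.2]
cL [497.7 -87.1  17.6] 0.01 z16 [497.3 -87.3] [ 0.3 -0. ]
cR [599.9 -80.6   4.1] 0.33 z16 [598.6 -79. ] [-2.2 -0.2]
pocket c [543.40678983 -34.48947238  16.        ] 46.64807923579861 46.47862259503662 70.22277623195889 70.15336443625385
yaw 4.898717274911164 4.760574736325921 4.596461130931594 4.681177661099373 4.526237850558964 4.699361753580291
toolyaw 4.975673370295567 bracket front edge w 35.679626853085736 rel along toolx 29.45812931497116 tooly -0.8383932857231137
toolyaw 4.930814414305587 bracket front edge w 35.0866962147097 rel along toolx 29.4602315683482 tooly 0.3921650722584695
```

The pocket centre is (543.4, -34.5) at yaw 4.75°, with sides of 46.5 x 70.2 mm and its rim at z about 14–16, which matches the text. The bracket is centred in the hand to within 0.5 mm. I'll approach to just above the pocket.

move_arm(
  increments=[
    {"dx":-20,"dy":32,"dz":0,"twist":0},
    {"dx":-40,"dy":64,"dz":0,"twist":0},
    {"dx":-58,"dy":95.5,"dz":0,"twist":0},
    {"dx":-58,"dy":95.5,"dz":-25,"twist":0},
    {"dx":-58,"dy":95.5,"dz":-50,"twist":0},
    {"dx":-58,"dy":95.5,"dz":-70,"twist":0},
    {"dx":-58,"dy":95.5,"dz":-81,"twist":0},
    {"dx":-58,"dy":95.5,"dz":-81,"twist":0},
    {"dx":-58,"dy":95.5,"dz":-81,"twist":0},
  ],
)

```text
t: 8.28
ee_pos: [544.3, -34.6, 70.3]
eef_rot: [0.0, 0.676, 0.737, 0.0]
wrist_force: [0.1, -0.6, -0.7]
width: 35.8
```

```bash
python3 snap.py w5; python3 - <<'E'
from station import optics
import cv2
s=optics.snapshot("scene");t=optics.snapshot("top")
cv2.imwrite("pics/s5.png",cv2.resize(s[170:290,200:360],None,fx=4.9,fy=4.9,interpolation=cv2.INTER_CUBIC))
E
```

```text
8.275 [544.27405719 -34.60605731  70.34669299] [2.83877806e-04 6.76292513e-01 7.36632985e-01 4.48143024e-04] 35.80832614637747 [ 0.11140719 -0.59425879 -0.68085407] 0.003506631058587605
```

View pics/w5.png

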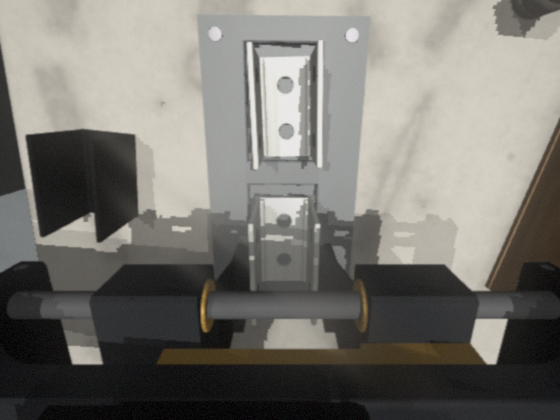

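View pics/s5.png

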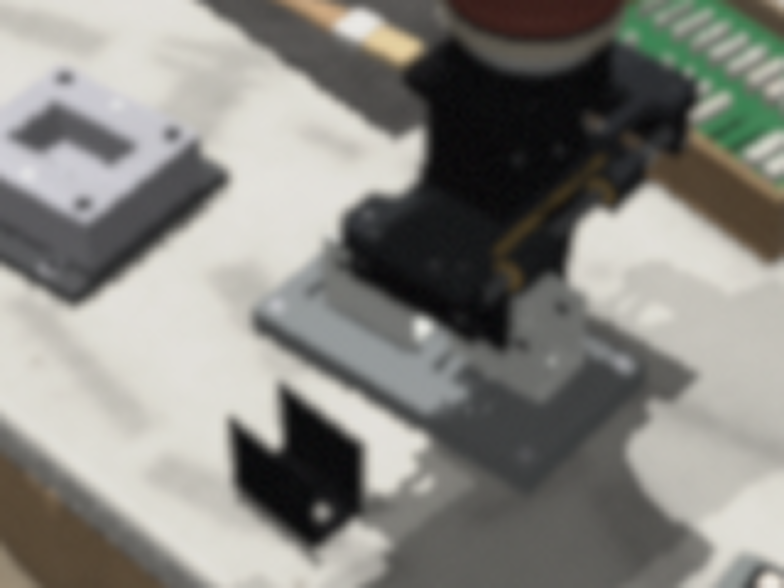

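The bracket hangs centred over the pocket (rim columns 247–318, base 253–313). I'll lower it slowly and watch the force.

move_arm(
  increments=[
    {"dx":-0.5,"dy":0,"dz":-4,"twist":0},
    {"dx":-0.5,"dy":0,"dz":-8,"twist":0},
    {"dx":-0.5,"dy":0,"dz":-11,"twist":0},
    {"dx":-0.5,"dy":0,"dz":-13,"twist":0},
    {"dx":-0.5,"dy":0,"dz":-14.5,"twist":0},
    {"dx":-0.5,"dy":0,"dz":-14.5,"twist":0},
  ],
)

```text
t: 9.18
ee_pos: [543.3, -34.6, 55.0]
eef_rot: [-0.0, 0.676, 0.737, -0.0]
wrist_force: [-0.2, -0.5, -0.2]
width: 35.9
```

move_arm(
  increments=[
    {"dx":0,"dy":0,"dz":-0.5,"twist":0},
    {"dx":0,"dy":0,"dz":-1,"twist":0},
    {"dx":0,"dy":0,"dz":-1,"twist":0},
  ],
)

```text
t: 9.55
ee_pos: [543.4, -34.6, 54.0]
eef_rot: [-0.0, 0.676, 0.737, -0.0]
wrist_force: [0.9, 0.5, -1.0]
width: 35.7
```

move_arm(
  increments=[
    {"dx":0,"dy":0,"dz":-0.5,"twist":0},
    {"dx":0,"dy":0,"dz":-0.5,"twist":0},
    {"dx":0,"dy":0,"dz":-0.5,"twist":0},
  ],
)

```text
t: 9.93
ee_pos: [543.4, -34.6, 53.6]
eef_rot: [-0.0, 0.676, 0.737, 0.0]
wrist_force: [0.2, 0.0, 2.5]
width: 35.9
```

move_arm(
  increments=[
    {"dx":0,"dy":0,"dz":-0.5,"twist":0},
    {"dx":0,"dy":0,"dz":-0.5,"twist":0},
    {"dx":0,"dy":0,"dz":-0.5,"twist":0},
  ],
)

```text
t: 10.3
ee_pos: [543.4, -34.6, 53.6]
eef_rot: [-0.0, 0.676, 0.737, 0.0]
wrist_force: [-3.5, 1.1, 7.2]
width: 35.7
```

Contact: the TCP has stopped at 53.6 and the vertical force has risen to 7 N, so the bracket stands on the floor. I'll release and rise.

move_arm(
  increments=[
    {"dx":0,"dy":0,"dz":0.5,"twist":0},
    {"dx":0,"dy":0,"dz":0.5,"twist":0},
    {"dx":0,"dy":0,"dz":0.5,"twist":0},
    {"dx":0,"dy":0,"dz":0.5,"twist":0},
  ],
  gripper=60,
)

```text
t: 10.8
ee_pos: [543.4, -34.6, 53.5]
eef_rot: [-0.0, 0.676, 0.737, -0.0]
wrist_force: [-0.8, -0.2, 0.2]
width: 58.6
```

move_arm(
  increments=[
    {"dx":0,"dy":0,"dz":8,"twist":0},
    {"dx":0,"dy":0,"dz":25,"twist":0},
    {"dx":0,"dy":0,"dz":50,"twist":0},
    {"dx":0,"dy":0,"dz":80,"twist":0},
    {"dx":0,"dy":0,"dz":97,"twist":0},
    {"dx":0,"dy":-40,"dz":97,"twist":0},
    {"dx":0,"dy":-80,"dz":97,"twist":0},
    {"dx":0,"dy":-80,"dz":97,"twist":0},
    {"dx":0,"dy":-80,"dz":97,"twist":0},
  ],
)

```text
t: 11.92
ee_pos: [543.4, -114.1, 150.7]
eef_rot: [-0.0, 0.676, 0.737, 0.0]
wrist_force: [0.3, 0.8, 1.0]
width: 60.0
```

```bash
python3 snap.py w6
```

```text
11.925 [ 543.3712789  -114.11948493  150.65646852] [-1.93727280e-04  6.76288167e-01  7.36637131e-01  1.17993948e-04] 59.995442773648165 [0.34661865 0.76139194 1.04525874] 0.015560106525375423
```

View pics/w6.png

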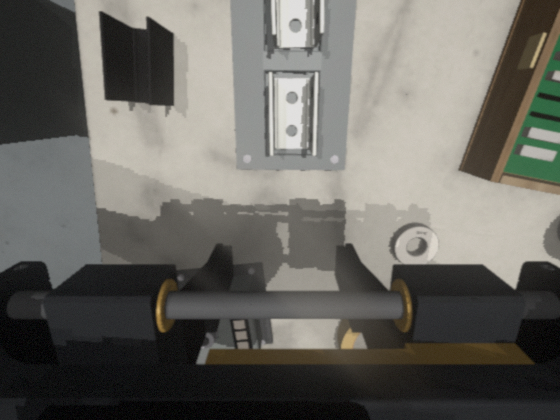

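The bracket stands square in the free pocket at (291,112), and the done bracket is untouched. Next I'll look at the counter.

move_arm(
  increments=[
    {"dx":-17,"dy":-42,"dz":0,"twist":0},
    {"dx":-34,"dy":-84,"dz":0,"twist":0},
    {"dx":-51,"dy":-126,"dz":0,"twist":0},
    {"dx":-68,"dy":-168,"dz":0,"twist":0},
    {"dx":-86,"dy":-210,"dz":0,"twist":0},
    {"dx":-86,"dy":-210,"dz":0,"twist":0},
    {"dx":-86,"dy":-210,"dz":0,"twist":0},
  ],
  gripper=34,
)

```text
t: 12.85
ee_pos: [458.2, -323.3, 150.4]
eef_rot: [-0.0, 0.676, 0.737, 0.0]
wrist_force: [0.2, 1.1, 0.7]
width: 34.1
```

```bash
python3 snap.py w7;python3 -c "
from station import arm;print(arm.state()['joints'])"
```

```text
12.85 [ 458.1539249  -323.25186894  150.40648991] [-2.59106581e-04  6.75724382e-01  7.37154274e-01  2.62715181e-04] 34.094881568464416 [0.19462263 1.05277403 0.68442096] 0.016825622932883772
[-0.1538979   0.27135833  0.80867432  1.82622278 -0.21629063  1.13519785
  0.81661046]
```

View pics/w7.png

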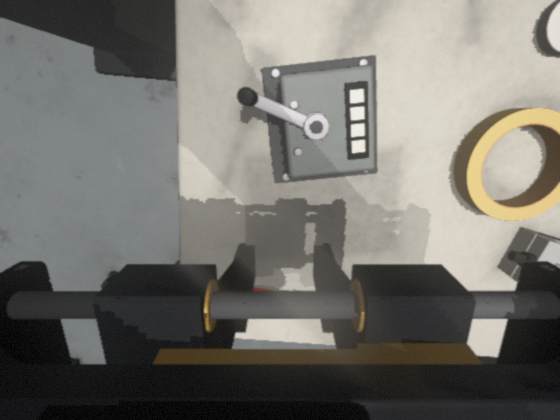

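move_arm(
  increments=[
    {"dx":40,"dy":5,"dz":0,"twist":0},
    {"dx":60,"dy":10,"dz":0,"twist":0},
    {"dx":60,"dy":10,"dz":0,"twist":0},
    {"dx":60,"dy":10,"dz":0,"twist":0},
  ],
)

```text
t: 13.4
ee_pos: [516.5, -314.7, 150.4]
eef_rot: [-0.0, 0.676, 0.737, -0.0]
wrist_force: [0.1, -0.3, 0.3]
width: 33.9
```

```bash
python3 snap.py w8; python3 -c "
import cv2
a=cv2.imread('pics/w7.png');b=cv2.imread('pics/w8.png')
cv2.imwrite('pics/w7z.png',cv2.resize(a[40:220,200:380],None,fx=3.3,fy=3.3,interpolation=cv2.INTER_CUBIC))
cv2.imwrite('pics/w8z.png',cv2.resize(b[40:220,120:300],None,fx=3.3,fy=3.3,interpolation=cv2.INTER_CUBIC))"
```

```text
13.4 [ 516.48267361 -314.68268021  150.36974131] [-3.39586205e-04  6.76345611e-01  7.36584247e-01 -3.81842919e-04] 33.94670876169346 [ 0.09747375 -0.28815126  0.26383084] 0.010366244927087527
```

View pics/w7z.png

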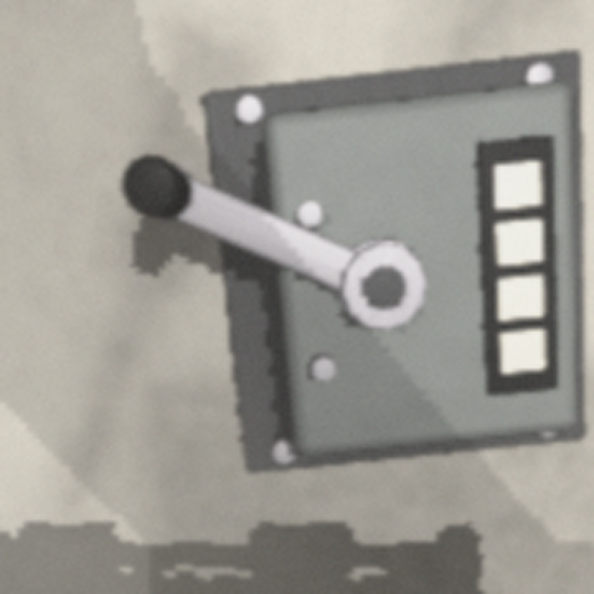

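View pics/w8z.png

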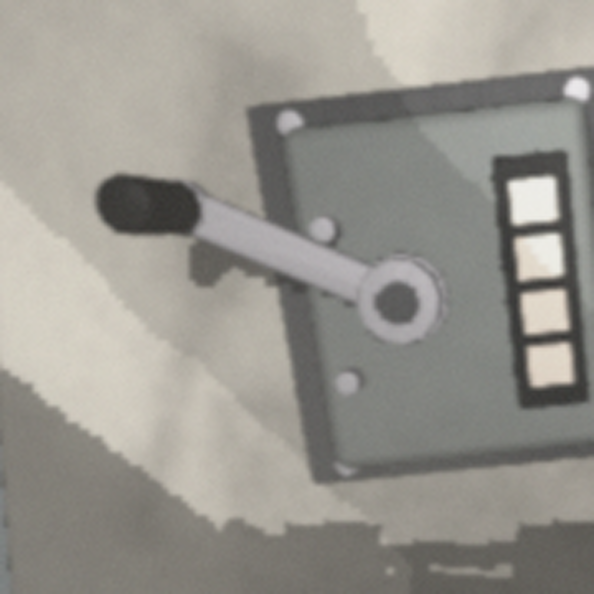

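```bash
python3 - <<'E'
import pickle
from h import *
m1,s1,_=pickle.load(open("w7.pkl","rb"));m2,s2,_=pickle.load(open("w8.pkl","rb"))
P1=lambda x,y:(200+(x+.5)/3.3-.5,40+(y+.5)/3.3-.5)
P2=lambda x,y:(120+(x+.5)/3.3-.5,40+(y+.5)/3.3-.5)
D={"post":((150,183),(124,204),82.5),"pivot":((384,286),(398,302),51),"boltU":((310,213),(323,229),44),"boltD":((323,368),(348,381),44),"h1":((268,114),(286,133),40),"h4":((300,456),(338,465),40)}
Q={}
for k,(a,b,z) in D.items():
    p,e=tri([ray(m1,P1(*a)),ray(m2,P2(*b))])
    A,B=onz(m1,P1(*a),z),onz(m2,P2(*b),z);Q[k]=(A+B)/2
    print(k,np.round(p,1),np.round(e[0],2),"z",z,np.round(Q[k][:2],1),np.round((A-B)[:2],1))
d=(Q["post"]-Q["pivot"])[:2];print(np.linalg.norm(d),np.degrees(np.arctan2(d[1],d[0]))%360)
# windows side edges for yaw
a,b=onz(m1,P1(477,147),40),onz(m1,P1(490,394),40);e=a-b;print("yaw",np.degrees(np.arctan2(e[1],e[0]))-90)
e=Q["h1"]-Q["h4"];print("yaw",np.degrees(np.arctan2(e[1],e[0]))-90,np.linalg.norm(e))
E
```

```text
post [ 424.5 -233.9   80.1] 0.26 z 82.5 [ 425.1 -234. ] [-0.7  0.4]
pivot [ 476.9 -250.8   51.4] 0.13 z 51 [ 476.9 -250.9] [0.1 0.3]
boltU [ 458.1 -236.1   47.4] 0.08 z 44 [ 457.8 -236.1] [0.8 0.3]
boltD [ 464.8 -271.5   46.3] 0.12 z 44 [ 464.7 -271.8] [ 0.6 -0.2]
h1 [ 446.4 -214.8   35.6] 0.39 z 40 [ 447.  -215.2] [-1.1  0.6]
h4 [ 461.5 -295.1   38.8] 0.5 z 40 [ 461.6 -294.8] [-0.2 -1.1]
54.45582633488934 161.92761309880547
yaw 11.65746766930556
yaw 10.447441522684187 80.96795867032043
```

The pivot is at (476.9, -250.9), height 51. The post is at (425, -234), height about 80 (82.5 stated), and 54.5 mm from the pivot (55 expected). The lever angle is 162°, which fits a counter yaw of 11°. I'll straddle the post with the jaws along the tangent.

move_arm(
  increments=[
    {"dx":-12,"dy":10,"dz":0,"twist":9},
    {"dx":-24,"dy":21,"dz":0,"twist":18},
    {"dx":-36,"dy":32,"dz":0,"twist":27},
    {"dx":-48,"dy":43,"dz":0,"twist":36},
    {"dx":-60,"dy":54,"dz":0,"twist":45},
    {"dx":-75,"dy":66,"dz":0,"twist":54},
    {"dx":-91.5,"dy":80.5,"dz":0,"twist":62},
    {"dx":-91.5,"dy":80.5,"dz":0,"twist":67.5},
    {"dx":-91.5,"dy":80.5,"dz":-10,"twist":67.5},
    {"dx":-91.5,"dy":80.5,"dz":-35,"twist":67.5},
    {"dx":-91.5,"dy":80.5,"dz":-47,"twist":67.5},
    {"dx":-91.5,"dy":80.5,"dz":-47,"twist":67.5},
  ],
  gripper=28,
)

```text
t: 14.95
ee_pos: [425.0, -234.2, 102.7]
eef_rot: [-0.001, 0.154, 0.988, -0.0]
wrist_force: [0.6, -0.1, 0.4]
width: 28.3
```

```bash
python3 snap.py w9;python3 - <<'E'
from station import arm,optics
import cv2,numpy as np
s=arm.state();print(s['joints']);q=s["eef_rot"];print(2*np.degrees(np.arctan2(q[2],q[1]))-90)
im=optics.snapshot("scene");cv2.imwrite("pics/s9.png",cv2.resize(im[230:350,280:440],None,fx=4.9,fy=4.9,interpolation=cv2.INTER_CUBIC))
E
```

```text
14.95 [ 425.00090991 -234.19123363  102.65400196] [-1.08901955e-03  1.53877977e-01  9.88089250e-01 -1.27672397e-04] 28.33804163355098 [ 0.6498594  -0.0894232   0.39489036] 0.026147831484178735
[-0.16544497  0.12521555  0.62019669  2.03867451 -0.08545327  1.00326484
  1.75936637]
72.32199137989599
```

View pics/w9.png

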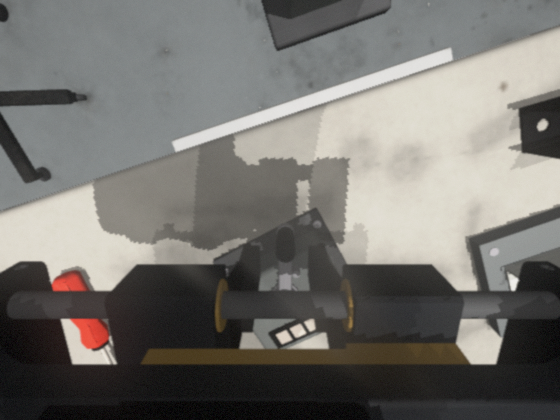

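View pics/s9.png

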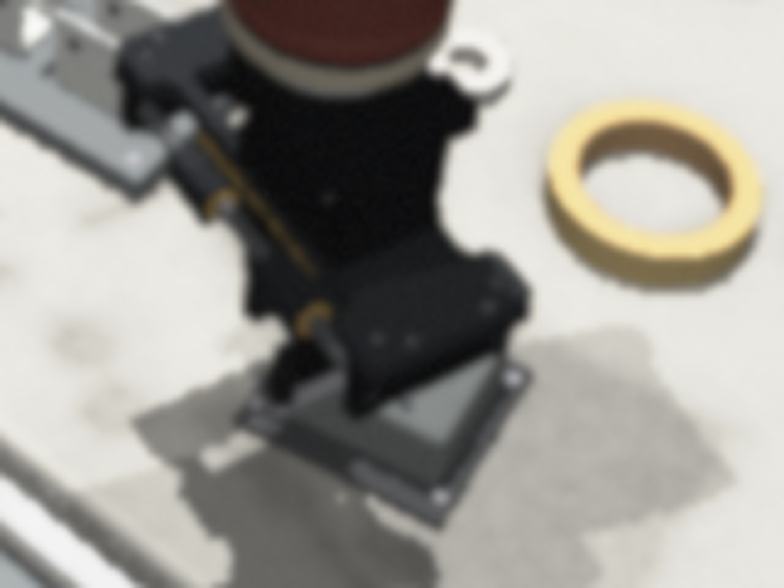

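The post sits between the fingers at (286,243). Lower onto it, then sweep along the arc.

move_arm(
  increments=[
    {"dx":0,"dy":0,"dz":-15,"twist":0},
    {"dx":0,"dy":0,"dz":-32,"twist":0},
    {"dx":0,"dy":0,"dz":-32,"twist":0},
  ],
)

```text
t: 15.42
ee_pos: [424.7, -233.7, 69.9]
eef_rot: [-0.002, 0.153, 0.988, -0.0]
wrist_force: [0.2, -0.6, 0.3]
width: 28.1
```

move_arm(
  increments=[
    {"dx":-1.2,"dy":-3.8,"dz":0,"twist":0},
    {"dx":-3,"dy":-12.5,"dz":0,"twist":5},
    {"dx":-3.2,"dy":-17.3,"dz":0,"twist":10},
    {"dx":-2.7,"dy":-22,"dz":0,"twist":15},
    {"dx":-2.2,"dy":-26.9,"dz":0,"twist":20},
    {"dx":-0.3,"dy":-36.3,"dz":0,"twist":25},
    {"dx":2.6,"dy":-45.5,"dz":0,"twist":25},
    {"dx":5,"dy":-50,"dz":0,"twist":25},
    {"dx":5,"dy":-50,"dz":0,"twist":25},
  ],
)

```text
t: 16.55
ee_pos: [430.9, -284.4, 71.5]
eef_rot: [-0.0, -0.064, 0.998, -0.0]
wrist_force: [-1.1, 1.6, 0.5]
width: 28.1
```

```bash
python3 snap.py w10;python3 - <<'E'
from station import arm,optics
import cv2,numpy as np
s=arm.state();print(s['joints']);q=s["eef_rot"];print(2*np.degrees(np.arctan2(q[2],q[1]))-90)
im=optics.snapshot("scene");cv2.imwrite("pics/s10.png",cv2.resize(im[230:350,280:440],None,fx=4.9,fy=4.9,interpolation=cv2.INTER_CUBIC))
E
```

```text
16.55 [ 430.92692434 -284.39335464   71.54913101] [-1.00713982e-04 -6.37224191e-02  9.97967653e-01 -7.59978715e-05] 28.088958934977043 [-1.11859506  1.64360731  0.52749974] 0.009706058663336582
[-0.01735774  0.24155355  0.57938603  1.99714158 -0.16185719  0.94764433
  2.34247525]
97.33549545759777
```

View pics/w10.png

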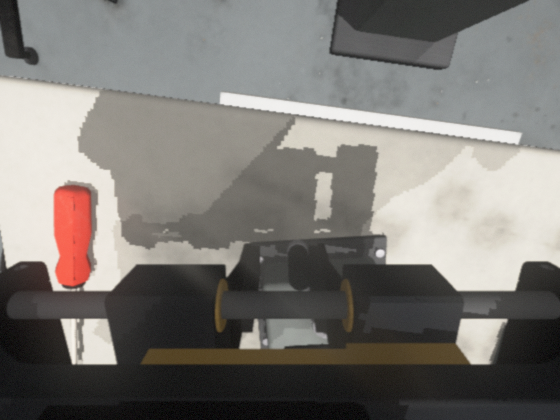

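move_arm(
  increments=[
    {"dx":2.5,"dy":-4,"dz":0,"twist":0},
    {"dx":4.5,"dy":-7,"dz":0,"twist":0},
    {"dx":6,"dy":-9.5,"dz":0,"twist":0},
    {"dx":6,"dy":-9.5,"dz":0,"twist":0},
  ],
)

```text
t: 17.15
ee_pos: [436.8, -293.2, 71.4]
eef_rot: [-0.0, -0.065, 0.998, 0.001]
wrist_force: [-1.1, 4.8, 1.8]
width: 28.2
```

move_arm(
  increments=[
    {"dx":0,"dy":-1,"dz":0,"twist":0},
    {"dx":0,"dy":-1,"dz":0,"twist":0},
    {"dx":0,"dy":-1,"dz":0,"twist":0},
  ],
)

```text
t: 17.52
ee_pos: [436.8, -293.4, 71.3]
eef_rot: [-0.0, -0.065, 0.998, 0.001]
wrist_force: [-2.4, 6.8, 2.6]
width: 28.1
```

move_arm(
  increments=[
    {"dx":0,"dy":-1,"dz":0,"twist":0},
    {"dx":0,"dy":-1,"dz":0,"twist":0},
    {"dx":0,"dy":-1,"dz":0,"twist":0},
  ],
)

```text
t: 17.9
ee_pos: [436.9, -293.6, 71.3]
eef_rot: [-0.0, -0.065, 0.998, 0.002]
wrist_force: [-3.5, 9.9, 3.4]
width: 28.1
```

The TCP stalls at y = -293.5 while the force climbs to 10 N (the spring alone gives about 3 N), so the lever is at its stop. I'll check the angle in a picture.

```bash
python3 snap.py w11; python3 -c "
import cv2
a=cv2.imread('pics/w11.png')
cv2.imwrite('pics/w11z.png',cv2.resize(a[210:380,200:390],None,fx=4,fy=3.5,interpolation=cv2.INTER_CUBIC))"
```

```text
17.9 [ 436.8833971 -293.6094234   71.2668572] [-4.79271667e-04 -6.50530919e-02  9.97880473e-01  1.55763291e-03] 28.0856487941413 [-3.53581483  9.85478755  3.39488602] 0.001447720467948078
```

View pics/w11z.png

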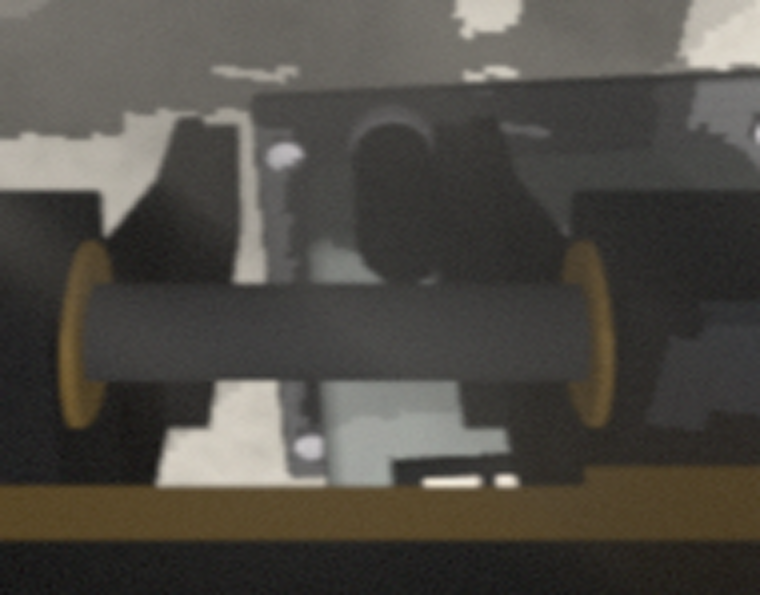

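The post is pressed against the trailing finger, and the geometry puts the lever at about 57.9° (1.0 rad). I'll let it back along the arc.

move_arm(
  increments=[
    {"dx":-4,"dy":7.5,"dz":0,"twist":0},
    {"dx":-8.4,"dy":16,"dz":0,"twist":0},
    {"dx":-11.3,"dy":25.2,"dz":0,"twist":0},
    {"dx":-13.2,"dy":34.6,"dz":0,"twist":-5},
    {"dx":-13.7,"dy":39.5,"dz":0,"twist":-10},
    {"dx":-14.2,"dy":44.2,"dz":0,"twist":-15},
    {"dx":-14,"dy":49,"dz":0,"twist":-20},
    {"dx":-12.2,"dy":57.7,"dz":0,"twist":-25},
    {"dx":-11,"dy":61.5,"dz":0,"twist":-25},
    {"dx":-11,"dy":61.5,"dz":0,"twist":-25},
    {"dx":-11,"dy":61.5,"dz":0,"twist":-25},
  ],
)

```text
t: 19.32
ee_pos: [425.8, -234.5, 71.6]
eef_rot: [0.0, 0.153, 0.988, -0.0]
wrist_force: [1.2, 0.0, -0.2]
width: 28.2
```

```bash
python3 snap.py w12; python3 -c "
import cv2
a=cv2.imread('pics/w12.png')
cv2.imwrite('pics/w12z.png',cv2.resize(a[210:380,200:390],None,fx=4,fy=3.5,interpolation=cv2.INTER_CUBIC))"
```

```text
19.325 [ 425.81483077 -234.48980187   71.63797036] [ 1.18635084e-04  1.52662322e-01  9.88278391e-01 -1.50541190e-04] 28.18320024555748 [ 1.19684894  0.03773043 -0.18864093] 0.005195909863770419
```

View pics/w12z.png

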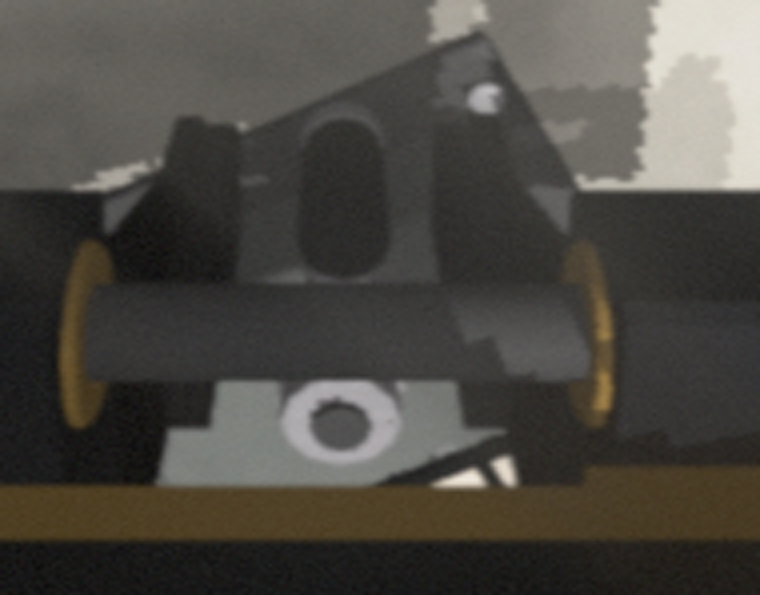

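The post is back at rest, free of both fingers (gaps at columns 240–300 and 388–435). I'll rise clear, move off and do a final check.

move_arm(
  increments=[
    {"dx":0,"dy":0,"dz":15,"twist":0},
    {"dx":0,"dy":0,"dz":45,"twist":0},
    {"dx":0,"dy":0,"dz":90,"twist":0},
    {"dx":0,"dy":0,"dz":130,"twist":0},
    {"dx":0,"dy":-40,"dz":130,"twist":0},
    {"dx":0,"dy":-90,"dz":130,"twist":0},
    {"dx":0,"dy":-140,"dz":130,"twist":0},
    {"dx":0,"dy":-140,"dz":130,"twist":0},
    {"dx":0,"dy":-140,"dz":130,"twist":0},
  ],
)

```text
t: 20.5
ee_pos: [425.8, -374.0, 202.0]
eef_rot: [-0.0, 0.153, 0.988, 0.0]
wrist_force: [0.5, 0.9, 0.6]
width: 28.1
```

```bash
python3 - <<'E'
from station import arm,optics
import cv2,numpy as np
s=arm.state();print(s["t"],s["wrist_force"],abs(s["joint_vel"]).max())
t=optics.snapshot("top");im=optics.snapshot("scene")
cv2.imwrite("pics/tf.png",cv2.resize(t[150:290,130:450],None,fx=2.5,fy=2.5,interpolation=cv2.INTER_CUBIC))
cv2.imwrite("pics/sf.png",cv2.resize(im[150:350,160:420],None,fx=3,fy=3,interpolation=cv2.INTER_CUBIC))
E
```

```text
20.5 [0.54753993 0.90561884 0.60436923] 0.019295425516829383
```

View pics/tf.png

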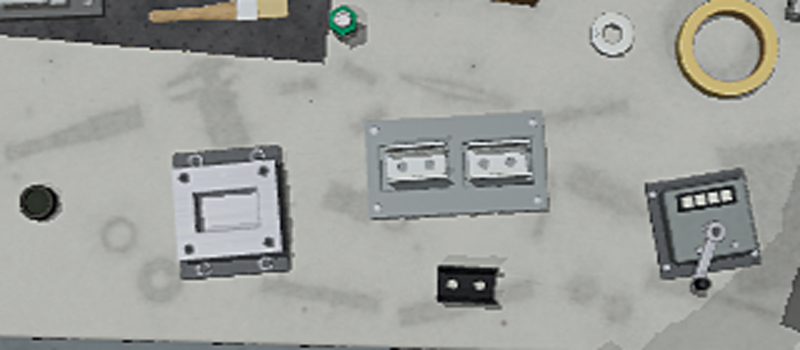

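View pics/sf.png

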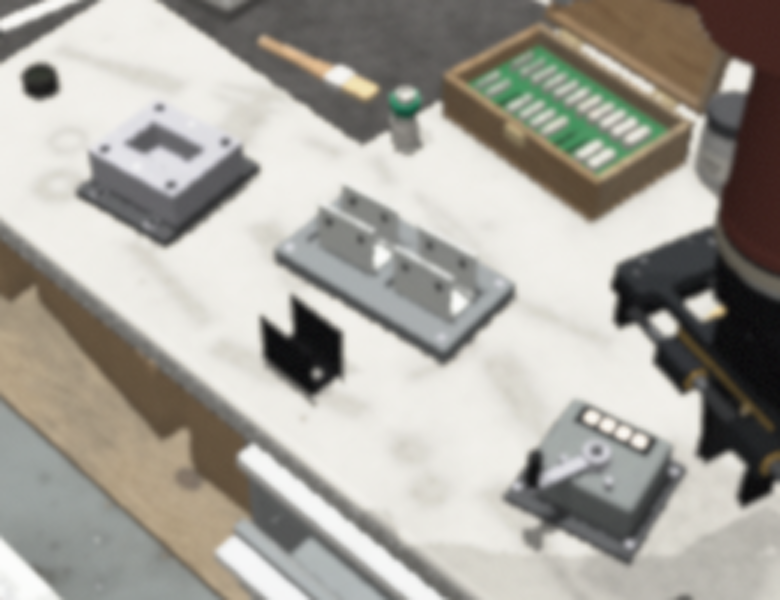

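The pictures show the die empty, both brackets seated in the pallet, the lever at rest, the bystanders in place and the arm clear. I'll hand it in.

```bash
python3 -c "
from station import arm;print(arm.job_done())"
```

```text
the job is handed in; nothing more can be done
None
```

The job is handed in after about 20.5 s of robot time; the hand-in reports no verdict. The bracket is in the free pocket, and the counter was stroked only after that.

- **Bracket:** I gripped it across the flanges (width read 36 mm), lifted it out of the die and lowered it into the pocket. I held it until it touched the floor: the arm stopped at TCP height 53.6 mm and the contact force rose to about 7 N. Only then did I release it.
- **Counter:** I pushed the post until it stalled. The push reached about 10 N, where the spring alone gives about 3 N, and the post's position gave an angle of about 1.0 rad. I then let it return along its arc and moved the fingers clear.
- **Last checks:** The final top and scene pictures show the die empty, both brackets standing in the pallet and the lever at rest. The loupe, coupling, ring and black look-alike appear where they were, and the arm is touching nothing.
- **Disagreements:** Measured heights were mostly 0.5–2.5 mm below the stated ones, close to the calibration tolerance. Some pocket-rim and housing corners read 3–4 mm low, and a few pallet and die corner readings that were hard to pick out were further off, so I used the stated heights there. One move call was refused because it lacked "twist", and I sent it again.

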